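Seat the washer's pulsator on its splined drive and hold it down

ROBOT

A 6-joint arm with a two-finger parallel gripper is mounted at the origin on the work surface. World frame = base frame: x ahead of the robot, y to its left, z up, the work surface at z = 0. Lengths are in mm, angles in rad, forces in N, time in s.
With the tool pointing down it reaches from about 250 to 725 mm from the base axis. Payload 9.7 kg.
Tool frame: the origin (TCP) lies midway between the tips of the shut fingers; the grasp point (between the pads) lies 19 mm behind it; z points along the fingers, y is the line along which they close (so a half turn about z gives the same grasp; the last joint's range is limited). The gripper opens to 85 mm and grips with 20 to 120 N. Pads are 22 mm wide; open, the fingers measure 114 mm over their backs; the gripper's body (76 mm by 85 mm) begins 54 mm behind the grasp point. The pads swing forward as they close: fully open they stand 13 mm farther back than shut.
Start: joints at [1.337, 0.087, 0.176, 1.66, 0, 1.571], TCP at [127.419, 535.034, 231.284] pointing down, gripper open.
Joint ranges: [-3.13, 3.13], [-0.85, 1.81], [-1.15, 1.24], [-2.2, 2.28], [-1.44, 1.52], [-3.14, 3.14]. Speed limits (rad/s): [2.22, 2.22, 2.57, 3.14, 3.14, 3.14].

INTERFACE

Orientations are given as [roll, pitch, yaw] about the fixed x, y, z axes, in that order (R = Rz(yaw) Ry(pitch) Rx(roll)).
In Python, from rig import read_state, grab_frame, camera_model, ctrl gives the robot as it stands.
- The arm moves only by the tool play_rows, never from a script. Its argument "plan" is a list of rows, each a list of 7 numbers: the turn, a rotation vector about the tool's x, y, z in units of pi/4 rad (1.0 is pi/4 rad), then the shift along the tool's x, y, z in units of 10 cm (1.0 is 10 cm), then the finger opening in mm, from 0 to 85.4. In form: [[ax, ay, az, x, y, z, fingers], ...]. A call has 1 to 12 rows; each row shifts and turns the commanded pose from where the row before left it, along the tool's axes as they then stand; what a row does not reach is not made up. A row lasts 1/8 s, in which the tool goes at most 62.5 mm and 10.7 degrees, less where a joint would pass 70% of its speed; a pose out of reach is approached as far as the arm can. A call with a number of a shift or a turn outside -1 to 1 is refused whole. A call with a gripper value outside its range is refused whole. The fingers move at their own pace and stop on an object; the grip force is fixed at half the most. Time passes only in rows, so rows that do not move let the fingers close. It gives the time, the measured TCP pose, the force, the opening and the grip force at its end, in the units of the state.
- read_state(): the state, without advancing time (a new reading comes with each control period).
- grab_frame(name): name is "side" or "top" or "wrist"; returns the picture (420x560x3 uint8, red, green, blue); there is no depth.
- camera_model(name): a dict with "fovy" (degrees; the focal length in pixels is half the picture's height over the tangent of half this angle, whatever the lens; pixels are square), "cx", "cy" (the principal point, pixels), "k1" (the pictures are not rectified: a ray, as slopes to the right and down, at radius r is drawn at 1 + k1 r^2 times it, then the intrinsics apply), "R" (3x3) and "t" (3): a world point X has camera coordinates R X + t; the wrist camera has in their place "mount" (4x4, takes a point from camera to tool coordinates, whose origin is the TCP and whose axes are the flange's). Camera axes: x right, y down, z forward; pixel columns grow to the right and rows downward; lengths in mm; the calibration is good to about 2 mm. A picture is of the moment at which its call begins: read the wrist's pose just before it. camera_model takes no time and is no camera call.
- ctrl.close_job(): hands the job in; it is judged then, once.
The state is a dict: "time_s": time; "joint_positions": joint angles; "qvel": joint speeds; "joint_torque": joint torques, N m; "eef_pos": TCP position; "tcp_rot": TCP orientation; "wrist_force": force on the tool from outside, world axes, zero at the start; "ft_torque": the same for the moment, N m; "grip_width": opening from 0.0 (shut) to 1.0 (fully open); "grip_force": force on a finger pad.
Only numpy, scipy, OpenCV 4.12 (cv2) and the standard library are available. Lean on these libraries where they do the work, as an engineer would, in place of code of your own. Each camera call takes 0.05 s, during which the arm holds its last target. There are 200 camera calls.

TASK

Put the clean pulsator back into the little folding washing machine: lower it upright over the drive shaft in the tub, turn it until the splines mesh, and slide it fully home against the spring of the shaft seal. Finish while still holding it pressed down home, because without its screw the seal would lift it if you let go; do not ram it down, and leave the scraper, brush, jar and soap dish where they are.

Things in the scene. Friction and masses are not known exactly. Their poses are not given: they have to be found in the camera images.
- pulsator: The washer's loose agitator disc, white plastic, about 180 g, right way up on the worktop. Disc 156 mm across, 6 mm thick; round central hub 42 mm across, top 68 mm above the underside. Three straight vanes, 9 mm thick, 120 degrees apart, run from hub to near the rim, 27 mm high at the hub, 16 mm at the end. Origin: centre of the underside; z up along the hub; x along one vane.
- hub (a point): Grip point on the pulsator's hub axis, 51 mm above the underside. The hub is plain, round and 42 mm across from 30 to 66 mm above the underside, clear of the vanes: fingertips down to 30 mm above the underside may take it at any yaw.
- socket (a point): Mouth of the blind socket in the pulsator's underside (same point and axes as pulsator): mouth 33 mm across, 36 mm deep, six inward teeth 4.5 mm wide with tips on a 22 mm circle, from 4 to 26 mm above the underside, six gaps between them every 60 degrees. Every vane, so also x, stands over a gap.
- drive: Steel splined drive shaft upright in the middle of the washer's tub. Origin: centre of its shoulder (39 mm across), 78 mm above the worktop, where the pulsator's underside bottoms; z up, x along one rib. Six ribs every 60 degrees, 4.5 mm wide, 22 mm high, on a 29 mm circle. It turns only against a friction of about 0.35 N m, so it stays put while the pulsator is turned lightly on it.
- nose (a point): Tip of the shaft's plain round nose, 34 mm above the shoulder; 19 mm across, end tapered to 12 mm. The splines mesh when a pulsator vane points along any shaft rib, within about 6 degrees; else the teeth rest on the rib ends, with the pulsator's underside 18 mm above home.
- washer: Folding mini washing machine, fixed on the worktop: white motor base 276 mm across with a control pod at its own -x; round tub rim 300 mm across (inside 260 mm), its top 124 mm above the worktop; tub floor 64 mm above the worktop; two carrying lugs at +y and -y reach 171 mm from the axis. Origin: on the worktop under the drive shaft's axis.
- seal (a joint): The spring-loaded black seal ring around the shaft (46 mm inside, 68 mm outside): 0 when up, its top then 5 mm above the shaft's shoulder; grows as it is pressed down (m), 0.005 when the pulsator is home. It pushes back with 5 N at first touch and about 11 N at home, more than the pulsator weighs.
- scraper: Orange silicone scraper, 250 mm long, 52 mm wide, 12 mm high, lying along x on the worktop between the two work spots. Leave alone.
- brush: Black plastic hand scrub brush, 120 by 50 mm, 70 mm high over its grip, on the worktop. Leave alone.
- jar: Empty clear jar with a white twist cap, 80 mm across, 103 mm high, on the worktop at the left. Leave alone.
- soapdish: White soap dish with a bar of soap, 120 by 85 mm, 30 mm high, on the worktop at the right. Leave alone.
Things that resemble listed ones, but are neither listed nor needed, are in the scene too. Leave any pink look-alike of the pulsator alone.

How it is judged (in metres and radians):
On the way, in this order (a step that is already met when the one before it is completed fails the run):
1. the pulsator is lifted clear of the worktop in the gripper (height (world z) of pulsator above 0.05 m and contact force between the fingers and pulsator above 1 N), for 0.2 s.
2. the splines are meshed: upright on the shaft's axis, its underside less than 12 mm above home (z of pulsator in the frame of drive below 0.012 m and horizontal distance between pulsator and drive below 0.004 m and angle between pulsator's own z axis and vertical below 0.1 rad), for 0.1 s.
At the end, for the whole second after the job is handed in: The pulsator is fully home on the splined shaft (underside within 2 mm of the shaft's shoulder, within 3 mm of its axis, upright within 3.4 degrees), at rest, pressing the seal ring down by more than 3 mm, with the fingers still bearing on it with more than 3 N for the whole last second (z of pulsator in the frame of drive between -0.003 and 0.002 m and horizontal distance between pulsator and drive below 0.003 m and angle between pulsator's own z axis and vertical below 0.06 rad and value of joint seal above 0.003 m and contact force between the fingers and pulsator above 3 N and linear speed of pulsator below 0.02 m/s); the arm keeps its last pose, push and grip.
It fails at once if the pulsator is rammed on the drive shaft with more than 80 N (contact force between pulsator and drive above 80 N).
It fails at once if the scraper, the brush, the jar or the soap dish is moved by more than 30 mm (distance of any of scraper, brush, jar, soapdish from where it was at the start of the episode above 0.03 m).
It also fails if it takes over 56 s, if anything falls off the work surface, if the arm or the gripper's body presses on something with over 40 N, if the wrist force passes 120 N, or if a joint passes its speed limit or range.

## Working session

There is one attempt and no reset: what is moved stays moved. The work goes in short steps, Python scripts to look and compute and a tool call to move; the robot and the scene stay as the last step left them, time stands still between calls to the robot, and variables do not carry over. Pictures are saved under pics/ and viewed, at most 10 in all, crops included, and the job is handed in when it is done.

Besides the shell and the picture viewer there is one more tool, called after ">>>" as name(argument=value, ...) on one line, values as JSON. play_rows: Moves the arm, as the interface text tells. Its arguments: {"type":"object","properties":{"plan":{"type":"array","items":{"type":"array","items":{"type":"number"}}}},"required":["plan"]}

```bash
mkdir -p pics; ls; python3 - <<'E'
from rig import *
import cv2,numpy as np
s=read_state();print({k:np.round(v,3).tolist() for k,v in s.items()})
for n in("side","top","wrist"):
    m=camera_model(n);print(n,{k:np.round(v,4).tolist() for k,v in m.items()})
    cv2.imwrite(f"pics/{n}0.png",grab_frame(n)[...,::-1])
E
```

```text
pics
{'time_s': 0.0, 'joint_positions': [1.337, 0.087, 0.175, 1.66, 0.0, 1.571], 'qvel': [0.002, 0.0, 0.0, 0.0, 0.001, -0.0], 'joint_torque': [0.0, -52.039, 46.48, 0.017, 0.0, -0.0], 'eef_pos': [127.371, 534.809, 230.602], 'tcp_rot': [-3.14, -0.0, 2.908], 'wrist_force': [-0.366, 0.335, 0.165], 'ft_torque': [-0.033, 0.052, 0.004], 'grip_force': 0.0, 'grip_width': 1.001}
side {'fovy': 49.1123, 'cx': 277.9611, 'cy': 212.9422, 'k1': -0.0168, 'R': [[0.8704, -0.4923, 0.007], [-0.3651, -0.655, -0.6615], [0.3302, 0.5733, -0.7499]], 't': [-469.1561, 246.5836, 1340.9976]}
top {'fovy': 54.5762, 'cx': 278.3344, 'cy': 213.2311, 'k1': -0.0421, 'R': [[0.0075, -1.0, -0.0041], [-0.9958, -0.0071, -0.0912], [0.0912, 0.0048, -0.9958]], 't': [1.8465, 542.9661, 1264.2466]}
wrist {'fovy': 60.5561, 'cx': 276.7444, 'cy': 209.7893, 'k1': -0.0239, 'mount': [[-0.0004, -0.9474, -0.3201, 82.6443], [1.0, -0.0006, 0.0003, -0.3784], [-0.0005, -0.3201, 0.9474, -142.6789], [0.0, 0.0, 0.0, 1.0]]}
```

View pics/top0.png

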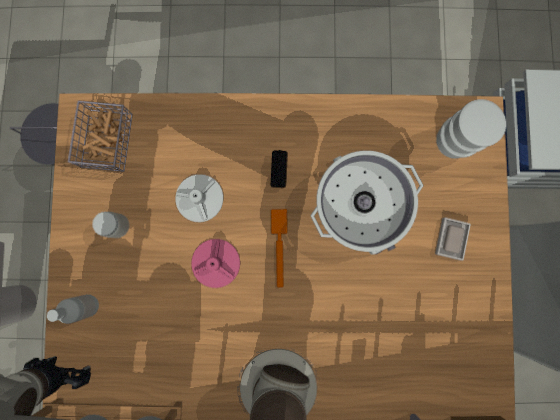

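View pics/side0.png

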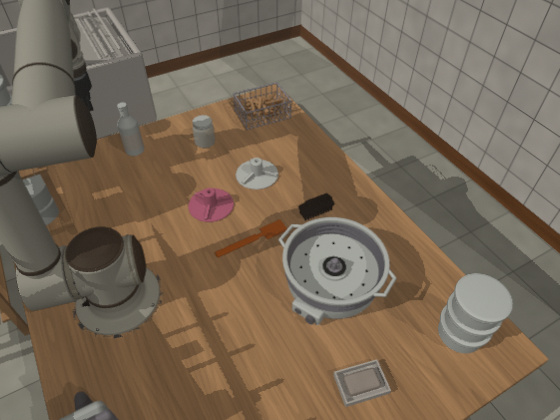

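The top view shows two pulsator-like discs, a white one at (200,198) and a pink one at (215,262). White fits the description and pink is the look-alike to leave alone. The drive shaft is at top (365,202), side (334,264). I'll confirm in enlarged crops and triangulate.

```bash
cat > h.py <<'E'
from rig import *
import cv2,numpy as np
from scipy.optimize import least_squares
from scipy.spatial.transform import Rotation as Ro
def cam(n,s=None):
    m=dict(camera_model(n))
    if n=="wrist":
        M=np.array(m["mount"]);T=np.eye(4);T[:3,:3]=Ro.from_euler("xyz",s["tcp_rot"]).as_matrix();T[:3,3]=s["eef_pos"]
        W=np.linalg.inv(T@M);m["R"]=W[:3,:3];m["t"]=W[:3,3]
    m["R"]=np.array(m["R"]);m["t"]=np.array(m["t"]);m["f"]=210/np.tan(np.radians(m["fovy"]/2));return m
def proj(m,X):
    c=np.atleast_2d(X)@m["R"].T+m["t"];p=c[:,:2]/c[:,2:]
    p=p*(1+m["k1"]*(p**2).sum(1,keepdims=True));return p*m["f"]+[m["cx"],m["cy"]]
def atz(m,uv,z):
    return least_squares(lambda q:(proj(m,[q[0],q[1],z])-uv).ravel(),[500.,0.]).x
def tri(ms,uvs):
    r=least_squares(lambda X:np.concatenate([(proj(m,X)-u).ravel() for m,u in zip(ms,uvs)]),[500.,0,50]);return r.x,np.abs(r.fun).max()
def crop(im,c,h,k):
    u,v=c;return cv2.resize(im[v-h:v+h,u-h:u+h],None,fx=k,fy=k,interpolation=cv2.INTER_CUBIC)
E
python3 - <<'E'
from h import *
t=cv2.imread("pics/top0.png");s=cv2.imread("pics/side0.png")
cv2.imwrite("pics/m0.png",np.vstack([np.hstack([crop(t,(200,198),30,5),crop(t,(365,202),30,5)]),np.hstack([crop(s,(257,170),30,5),crop(s,(334,264),30,5)])]))
a,b=cam("top"),cam("side")
print(tri([a,b],[(196,195.5),(257,160)]),tri([a,b],[(365,202),(334,263)]))
print(atz(a,(200,198),0))
E
```

```text
(array([594.03255122, 257.34628674,  73.3553359 ]), np.float64(1.108362221125276)) (array([ 574.90863436, -256.40063697,   92.10816052]), np.float64(0.7920636946773243))
[593.07001517 260.62422883]
```

View pics/m0.png

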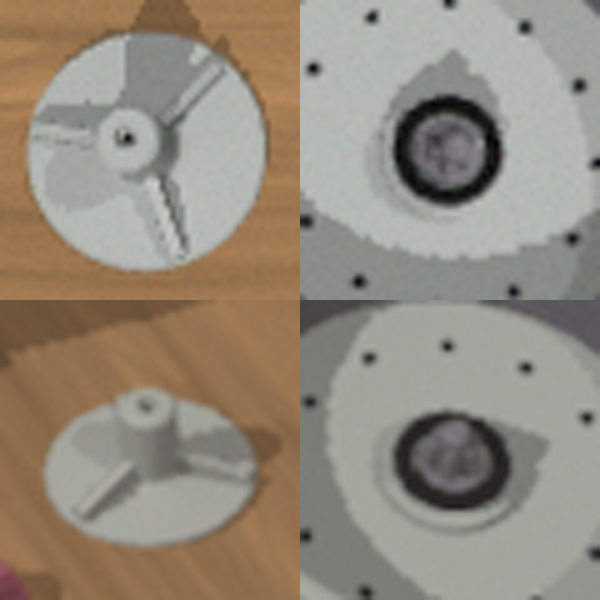

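The crops confirm it: the upright white disc with three vanes and a hub is the pulsator, at about (594,258). The shaft is at about (575,-256). I'll move the wrist camera over the pulsator.

>>> play_rows(plan=[[0,0,0,-0.3,-0.1,0,85],[0,0,0,-0.518,-0.162,0,85],[0,0,0,-0.518,-0.162,0,85],[0,0,0,-0.518,-0.162,0,85],[0,0,0,-0.518,-0.162,0,85],[0,0,0,-0.518,-0.162,0,85],[0,0,0,-0.518,-0.162,0,85],[0,0,0,-0.518,-0.162,0,85],[0,0,0,-0.518,-0.162,0,85],[0,0,0,-0.518,-0.162,0,85],[0,0,0,-0.2,-0.05,0,85],[0,0,0,0,0,0,85]])

```text
time_s: 1.65
eef_pos: [593.3, 258.0, 230.1]
tcp_rot: [-3.141, -0.001, 2.906]
wrist_force: [-0.1, 0.1, 0.5]
grip_width: 0.997
grip_force: 0.0
```

```bash
python3 - <<'E'
from h import *
import pickle
s=read_state();im=grab_frame("wrist");print(s["time_s"],np.round(s["eef_pos"],1),np.round(s["tcp_rot"],3),np.round(s["joint_positions"],2))
pickle.dump((s,im),open("p1.pkl","wb"));cv2.imwrite("pics/w1.png",im[...,::-1])
E
```

```text
1.65 [593.3 258.  230.1] [-3.141e+00 -1.000e-03  2.906e+00] [ 0.41  0.33  0.46  1.7  -0.    0.65]
```

View pics/w1.png

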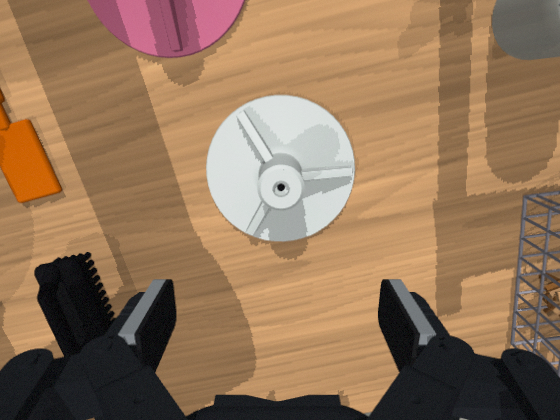

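The wrist view shows the white pulsator with its rim centred at about (281,168) and the hub screw hole at (281,187). The vane ends are at about (241,113), (351,174) and (252,231). I'll shift for a second view.

>>> play_rows(plan=[[0,0,0,0,0.3,0.1,85],[0,0,0,0,0.4,0.2,85],[0,0,0,0,0,0,85]])

```text
time_s: 2.08
eef_pos: [606.8, 329.9, 198.7]
tcp_rot: [-3.14, -0.003, 2.911]
wrist_force: [-1.0, -1.0, -0.2]
grip_width: 0.993
grip_force: 0.0
```

```bash
cat >> h.py <<'E'
def whiterim(im,seed):
    hsv=cv2.cvtColor(im,cv2.COLOR_RGB2HSV);m=((hsv[...,1]<45)&(hsv[...,2]>90)).astype(np.uint8)*255
    m=cv2.morphologyEx(m,cv2.MORPH_CLOSE,np.ones((7,7)))
    n,l,st,c=cv2.connectedComponentsWithStats(m);k=l[seed[1],seed[0]]
    cs=cv2.findContours((l==k).astype(np.uint8),0,1)[0];return max(cs,key=len)[:,0,:].astype(float)
def hole(im,c,r=25):
    g=cv2.cvtColor(im,cv2.COLOR_RGB2GRAY).astype(float);u,v=map(int,c);p=g[v-r:v+r+1,u-r:u+r+1]
    w=np.clip(70-p,0,None);y,x=np.mgrid[-r:r+1,-r:r+1];return np.array([u+(w*x).sum()/w.sum(),v+(w*y).sum()/w.sum()])
def rimfit(ms,cs,r,z0):
    th=np.linspace(0,2*np.pi,181)
    def f(q):
        o=[]
        for m,c in zip(ms,cs):
            p=proj(m,np.c_[q[0]+r*np.cos(th),q[1]+r*np.sin(th),np.full(181,q[2])])
            o+=[cv2.pointPolygonTest(p.astype(np.float32).reshape(-1,1,2),(float(a),float(b)),True) for a,b in c[::4]]
        return np.array(o)
    R=least_squares(f,[585.,255.,z0],loss="soft_l1",diff_step=1e-3);return R.x,np.sqrt(np.mean(R.fun**2))
E
python3 - <<'E'
from h import *
import pickle
s2=read_state();im2=grab_frame("wrist");s1,im1=pickle.load(open("p1.pkl","rb"))
pickle.dump((s2,im2),open("p2.pkl","wb"));cv2.imwrite("pics/w2.png",im2[...,::-1])
a,b=cam("wrist",s1),cam("wrist",s2)
h1=hole(im1,(281,187),8)
g2=proj(b,tri([a],[h1])[0]*0+np.r_[atz(a,h1,68),68])[0];h2=hole(im2,g2,10)
print(s2["eef_pos"],h1,g2,h2,tri([a,b],[h1,h2]))
c1=whiterim(im1,(281,140));c2=whiterim(im2,proj(b,[590,258+40,6])[0].astype(int))
for ms,cs in(([a],[c1]),([b],[c2]),([a,b],[c1,c2])):print(rimfit(ms,cs,78,6))
o=atz(a,h1,68)
for p,z in(((241,113),17),((351,174),17),((252,231),17)):
    d=atz(a,p,z)-o;print(np.degrees(np.arctan2(d[1],d[0])),np.hypot(*d))
E
```

```text
[606.83099349 329.92842438 198.68560166] [280.66390306 186.90178571] [189.43283568 201.27873388] [191.27804107 201.02317009] (array([594.46292741, 260.82746695,  62.26360931]), np.float64(0.011819364978919111))
(array([5.94992093e+02, 2.60643144e+02, 5.86545978e-01]), np.float64(0.2966380172210886))
(array([594.95056074, 260.07033838,   1.12190095]), np.float64(0.3377952757922206))
(array([594.91853137, 260.35008181,   1.2167068 ]), np.float64(0.3854687359003132))
-161.21244469832627 70.56276254597192
76.37027457365674 71.62677681655805
-39.175037760422754 68.93106336442808
```

The two views put the pulsator axis at about (594.7,260.5), with the hub hole 62 mm up and the rim near the table. Its vane angle is about 79° mod 120. Next I go above it and descend.

>>> play_rows(plan=[[0,0,0,-0.01,-0.35,0,85],[0,0,0,-0.03,-0.354,0,85],[0,0,0,0,0,0.3,85],[0,0,0,0,0,0.5,85],[0,0,0,0,0,0.2,85],[0,0,0,0,0,0,85],[0,0,0,0,0,0,85]])

```text
time_s: 3.0
eef_pos: [596.5, 257.8, 103.5]
tcp_rot: [3.14, 0.002, 2.908]
wrist_force: [0.5, 1.0, 1.0]
grip_width: 0.995
grip_force: 0.0
```

```bash
python3 - <<'E'
from h import *
import pickle
s=read_state();im=grab_frame("wrist");print(np.round(s["eef_pos"],2),np.round(s["tcp_rot"],4))
pickle.dump((s,im),open("p3.pkl","wb"));cv2.imwrite("pics/w3.png",im[...,::-1])
E
```

```text
[596.48 257.83 103.51] [3.1401e+00 2.1000e-03 2.9078e+00]
```

View pics/w3.png

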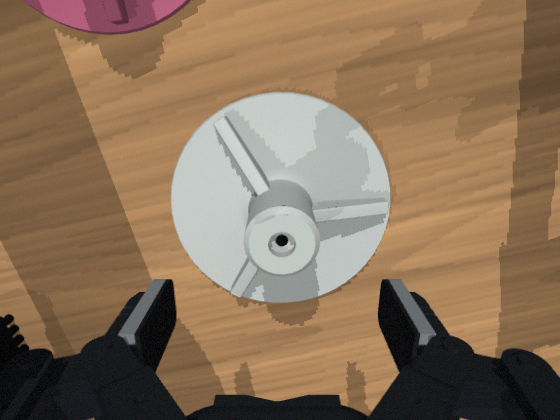

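Close view: the pulsator rim is centred at about (281,197), the hub hole is at (282,240), and the vane ends are at about (220,121), (387,206) and (238,292).

```bash
python3 - <<'E'
from h import *
import pickle
s,im=pickle.load(open("p3.pkl","rb"));a=cam("wrist",s)
h=hole(im,(282,240),8);print(h,atz(a,h,68),atz(a,h,62))
q,e=rimfit([a],[whiterim(im,(281,140))],78,6);print(q,e)
for zz in (16,22):
  for p in ((220,121),(387,206),(238,292)):
    d=atz(a,p,zz-4)-q[:2];print(zz,np.degrees(np.arctan2(d[1],d[0]))%120,np.hypot(*d))
R=Ro.from_euler("xyz",s["tcp_rot"]).as_matrix();print(R.T@(np.r_[594.7,260.3,30]-s["eef_pos"]))
E
```

```text
[281.53355187 240.06903201] [591.99687757 261.26473321] [594.5699374  260.75229767]
[594.9397591  260.61792165   2.70517463] 0.47890611855652326
16 78.97916087653456 71.95921183465884
16 79.61371334080405 73.30029711907947
16 80.28188694718703 70.94835836260454
22 78.1462004081209 71.91194840592948
22 81.27528253059798 71.48425813535829
22 79.44227365472165 67.31323105431767
[ 2.45857736  1.87916389 73.50991176]
```

>>> play_rows(plan=[[0,0,0,0.022,0.022,0.2,85],[0,0,0,0,0,0.25,85],[0,0,0,0,0,0.2,85],[0,0,0,0,0,0.085,85],[0,0,0,0,0,0,85],[0,0,0,0,0,0,30],[0,0,0,0,0,0,30],[0,0,0,0,0,0,30],[0,0,0,0,0,0,30],[0,0,0,0,0,0,30],[0,0,0,0,0,0,30],[0,0,0,0,0,0,30]])

```text
time_s: 4.55
eef_pos: [594.9, 260.6, 28.7]
tcp_rot: [3.141, 0.001, 2.908]
wrist_force: [0.1, 0.3, 5.1]
grip_width: 0.477
grip_force: 60.7
```

Gripped at 60 N. Now I lift it and carry it towards the washer, keeping the shaft visible beside the disc.

>>> play_rows(plan=[[0,0,0,0,0,-0.15,30],[0,0,0,0,0,-0.3,30],[0,0,0,0,0,-0.4,30],[0,0,0,0,0,-0.4,30],[0,0,0,0,0,-0.3,30],[0,0,0,-0.06,-0.35,-0.2,30],[0,0,0,-0.11,-0.6,0,30],[0,0,0,-0.11,-0.6,0,30],[0,0,0,-0.11,-0.6,0,30],[0,0,0,-0.11,-0.6,0,30],[0,0,0,-0.11,-0.5,0,30],[0,0,0,0,-0.2,0,30]])

```text
time_s: 6.05
eef_pos: [573.3, -92.0, 203.1]
tcp_rot: [-3.141, -0.0, 2.905]
wrist_force: [0.4, 0.3, -2.6]
grip_width: 0.477
grip_force: 61.3
```

>>> play_rows(plan=[[0,0,0,0,0,0,30],[0,0,0,0,0,0,30]])

```text
time_s: 6.3
eef_pos: [574.0, -88.4, 203.0]
tcp_rot: [3.141, -0.0, 2.909]
wrist_force: [-0.2, -0.4, -2.4]
grip_width: 0.479
grip_force: 61.3
```

```bash
python3 - <<'E'
from h import *
import pickle
s=read_state();im=grab_frame("wrist");print(np.round(s["eef_pos"],2),np.round(s["tcp_rot"],4),s["grip_width"])
a=cam("wrist",s);print(proj(a,[[575,-256,112],[575,-256,78]]))
pickle.dump((s,im),open("p4.pkl","wb"));cv2.imwrite("pics/w4.png",im[...,::-1])
E
```

```text
[573.97 -88.4  202.98] [ 3.1412 -0.      2.9086] 0.47938504237444435
[[ 54.47312148 266.17576963]
 [ 78.45070374 246.81045199]]
```

View pics/w4.png

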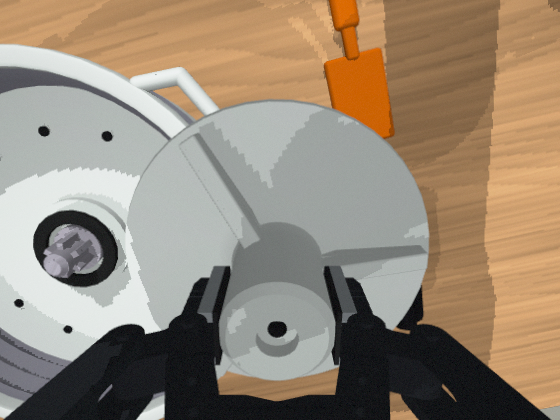

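The shaft is visible beside the held disc, with the nose tip at about (55,266) and the seal ring around (75,247); ribs are discernible. I'll take a second view from a shifted place and enlarge both.

>>> play_rows(plan=[[0,0,0,0.3,0,-0.1,30],[0,0,0,0.4,0,-0.1,30],[0,0,0,0,0,0,30],[0,0,0,0,0,0,30]])

```text
time_s: 6.85
eef_pos: [506.2, -72.3, 223.0]
tcp_rot: [3.141, 0.001, 2.909]
wrist_force: [-0.0, -0.1, -2.5]
grip_width: 0.482
grip_force: 61.4
```

```bash
python3 - <<'E'
from h import *
import pickle
s=read_state();im=grab_frame("wrist");print(np.round(s["eef_pos"],2),np.round(s["tcp_rot"],4))
pickle.dump((s,im),open("p5.pkl","wb"))
b=cam("wrist",s);c=proj(b,[575,-256,95])[0].astype(int);c[0]=max(c[0],40);print(c)
im4=pickle.load(open("p4.pkl","rb"))[1]
cv2.imwrite("pics/m5.png",np.hstack([crop(im4,(70,253),40,5),crop(im,tuple(c),40,5)])[...,::-1])
E
```

```text
[506.21 -72.34 222.97] [3.1415e+00 8.0000e-04 2.9093e+00]
[ 94 316]
```

View pics/m5.png

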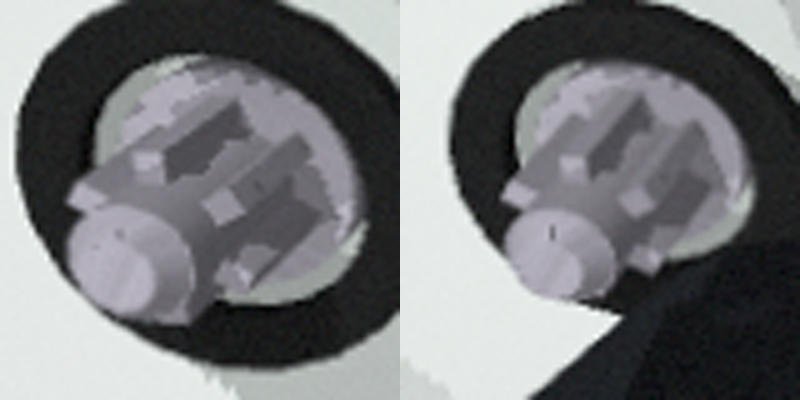

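Both crops clearly show the nose tip and four rib ends. I'll fit the shaft's position and rib angle to them.

```bash
python3 - <<'E'
from h import *
import pickle
A=cam("wrist",pickle.load(open("p4.pkl","rb"))[0]);B=cam("wrist",pickle.load(open("p5.pkl","rb"))[0])
pa=np.array([[85,196],[150,165],[224,206],[237,270],[113,276]])/5+[30,213]-.4
pb=np.array([[122,195],[175,165],[236,200],[250,260],[150,265]])/5+[54,276]-.4
for sg in(1,-1):
  for p0 in(0,1,2,3,4,5):
    def X(q):
        t=q[3]+sg*np.arange(4)*np.pi/3
        return np.vstack([np.c_[q[0]+12.2*np.cos(t),q[1]+12.2*np.sin(t),np.full(4,q[2]+22)],[q[0],q[1],q[2]+34]])
    f=lambda q:np.r_[proj(A,X(q))-pa,proj(B,X(q))-pb].ravel()
    r=least_squares(f,[575,-256,78,p0*np.pi/3]);
    if r.cost<200:print(sg,r.x[:3],np.degrees(r.x[3])%60,r.cost,np.round(r.fun,1))
E
```

```text
-1 [ 575.49932687 -257.44439476   78.1479748 ] 44.34144496201526 2.3858751020389692 [ 0.4  0.3 -0.1 -0.3  0.2 -0.6 -0.1  1.   0.7 -0.5 -0.7 -0.2 -0.2  0.3
  0.5 -0.2 -0.6 -0.5 -0.2  0.8]
-1 [ 575.49932718 -257.44439498   78.14797435] 44.34144730369877 2.385875102039211 [ 0.4  0.3 -0.1 -0.3  0.2 -0.6 -0.1  1.   0.7 -0.5 -0.7 -0.2 -0.2  0.3
  0.5 -0.2 -0.6 -0.5 -0.2  0.8]
-1 [ 575.4993272  -257.44439471   78.14797457] 44.34144943548023 2.385875102041005 [ 0.4  0.3 -0.1 -0.3  0.2 -0.6 -0.1  1.   0.7 -0.5 -0.7 -0.2 -0.2  0.3
  0.5 -0.2 -0.6 -0.5 -0.2  0.8]
-1 [ 575.49932701 -257.44439482   78.14797464] 44.34144627518626 2.3858751020388262 [ 0.4  0.3 -0.1 -0.3  0.2 -0.6 -0.1  1.   0.7 -0.5 -0.7 -0.2 -0.2  0.3
  0.5 -0.2 -0.6 -0.5 -0.2  0.8]
-1 [ 575.49932695 -257.44439469   78.14797479] 44.34144637935722 2.3858751020388174 [ 0.4  0.3 -0.1 -0.3  0.2 -0.6 -0.1  1.   0.7 -0.5 -0.7 -0.2 -0.2  0.3
  0.5 -0.2 -0.6 -0.5 -0.2  0.8]
-1 [ 575.49932717 -257.4443952    78.14797417] 44.34144568546745 2.385875102039105 [ 0.4  0.3 -0.1 -0.3  0.2 -0.6 -0.1  1.   0.7 -0.5 -0.7 -0.2 -0.2  0.3
  0.5 -0.2 -0.6 -0.5 -0.2  0.8]
```

```bash
python3 - <<'E'
from h import *
import pickle
for n,(s,im),c in(("grasp",pickle.load(open("p3.pkl","rb")),(282,240)),("held",pickle.load(open("p4.pkl","rb")),(277,329))):
    a=cam("wrist",s);h=hole(im,c,10);T=np.array(s["eef_pos"]);zb=0 if n=="grasp" else T[2]-28.7
    x=atz(a,h,zb+62);print(n,h,x,x-T[:2])
s,im=pickle.load(open("p4.pkl","rb"));a=cam("wrist",s);T=np.array(s["eef_pos"]);zb=T[2]-28.7
# rim: clean arc points in held view, far edge of the disc
for z in(0,3,6):
  th=np.linspace(0,2*np.pi,361);p=proj(a,np.c_[T[0]+78*np.cos(th),T[1]+78*np.sin(th),0*th+zb+z]);print(z,p.min(0),p[:,0].max())
for z in(12,16):
  for v in((187,145),(425,249)):
    d=atz(a,v,zb+z)-T[:2];print(np.degrees(np.arctan2(d[1],d[0]))%120,np.hypot(*d))
E
```

```text
grasp [281.53355187 240.06903201] [594.5689405  260.75292232] [-1.91149787  2.92194283]
held [276.90361647 328.59993318] [573.65915656 -88.65680042] [-0.30723208 -0.25340653]
0 [128.05575227  99.27616692] 426.57530174284295
3 [125.7694038   99.46469646] 428.88561261760003
6 [123.41213446  99.66000618] 431.2714196182469
80.73909518500477 71.28018630799335
83.41487802351023 72.5240113318562
79.81110406628187 71.22424974794767
85.07891687822922 70.96744950040214
```

The held disc is centred on the TCP and its vane angle is unchanged at about 20.5° mod 60. The shaft is at (575.5,-257.4) with a rib at 44.3° mod 60, so I move over it and turn +24° in world.

>>> play_rows(plan=[[0,0,0,-0.16,-0.24,0,30],[0,0,0,-0.26,-0.4,0,30],[0,0,0,-0.26,-0.4,0,30],[0,0,0,-0.26,-0.4,0,30],[0,0,0,-0.16,-0.2,0.1,30],[0,0,-0.1,0,0,0.1,30],[0,0,-0.17,0,0,0.1,30],[0,0,-0.17,0,0,0.05,30],[0,0,-0.093,0,0,0,30],[0,0,0,0,0,0,30],[0,0,0,0,0,0,30]])

```text
time_s: 8.28
eef_pos: [575.1, -258.2, 187.3]
tcp_rot: [3.141, -0.001, -2.958]
wrist_force: [0.4, -0.4, -2.3]
grip_width: 0.48
grip_force: 61.6
```

```bash
python3 - <<'E'
from h import *
s=read_state();T=np.array(s["eef_pos"]);R=Ro.from_euler("xyz",s["tcp_rot"]).as_matrix()
print(T,s["tcp_rot"],s["wrist_force"],np.round(s["joint_positions"],2),R.T@(np.array([575.5,-257.4,145])-T))
im=[crop(grab_frame(n),c,70,4) for n,c in(("top",(365,202)),("side",(334,250)))]
cv2.imwrite("pics/m6.png",cv2.resize(np.hstack(im),(800,400))[...,::-1])
E
```

```text
[ 575.12118351 -258.1792854   187.25011577] [ 3.14121996e+00 -5.08338979e-04 -2.95826929e+00] [ 0.40761354 -0.40649296 -2.29463058] [-0.42  0.27  0.3   1.6   0.   -0.61] [-0.53600844  0.68142317 42.25010565]
```

View pics/m6.png

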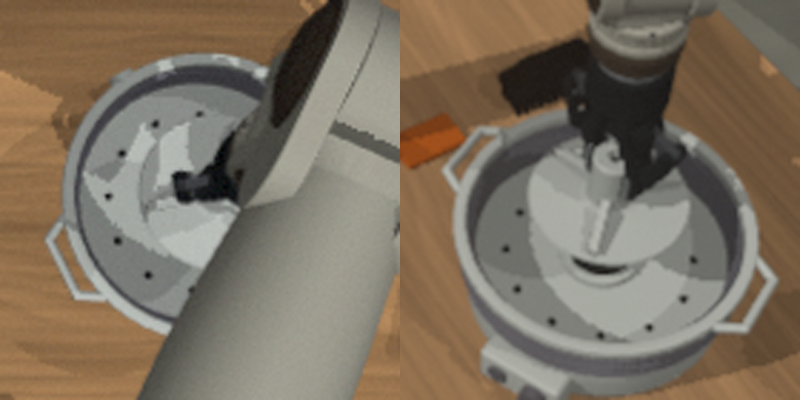

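The pulsator hangs centred over the shaft with the tub clear. I'll lower it gently onto the nose.

>>> play_rows(plan=[[0,0,0,-0.005,0.007,0.15,30],[0,0,0,0,0,0.15,30],[0,0,0,0,0,0.1,30],[0,0,0,0,0,0.05,30],[0,0,0,0,0,0.03,30],[0,0,0,0,0,0.03,30],[0,0,0,0,0,0.03,30],[0,0,0,0,0,0.03,30],[0,0,0,0,0,0,30]])

```text
time_s: 9.5
eef_pos: [575.1, -257.4, 130.5]
tcp_rot: [3.141, -0.0, -2.957]
wrist_force: [-0.9, 0.2, -2.8]
grip_width: 0.473
grip_force: 61.6
```

>>> play_rows(plan=[[0,0,0,0,0,0.03,30],[0,0,0,0,0,0.02,30],[0,0,0,0,0,0.02,30],[0,0,0,0,0,0.02,30],[0,0,0,0,0,0,30]])

```text
time_s: 10.12
eef_pos: [575.1, -257.4, 121.6]
tcp_rot: [3.141, -0.0, -2.957]
wrist_force: [-0.2, 0.7, -3.2]
grip_width: 0.482
grip_force: 61.6
```

It has gone past the rib-rest height with no resistance, so the splines are meshing. I continue down to the seal.

>>> play_rows(plan=[[0,0,0,0,0,0.03,30],[0,0,0,0,0,0.03,30],[0,0,0,0,0,0.02,30],[0,0,0,0,0,0.02,30],[0,0,0,0,0,0.02,30],[0,0,0,0,0,0.01,30],[0,0,0,0,0,0,30]])

```text
time_s: 11.0
eef_pos: [575.2, -257.4, 109.4]
tcp_rot: [-3.141, 0.001, -2.957]
wrist_force: [-2.4, 1.3, 4.6]
grip_width: 0.483
grip_force: 62.0
```

>>> play_rows(plan=[[0,0,0,0,0,0.01,30],[0,0,0,0,0,0.01,30],[0,0,0,0,0,0.007,30],[0,0,0,0,0,0,30]])

```text
time_s: 11.5
eef_pos: [575.3, -257.4, 107.1]
tcp_rot: [-3.141, 0.001, -2.957]
wrist_force: [-3.1, 2.1, 8.3]
grip_width: 0.482
grip_force: 62.3
```

>>> play_rows(plan=[[0,0,0,0,0,0.005,30],[0,0,0,0,0,0,30]])

```text
time_s: 11.75
eef_pos: [575.3, -257.4, 106.8]
tcp_rot: [-3.141, 0.001, -2.957]
wrist_force: [-3.8, 0.9, 7.9]
grip_width: 0.48
grip_force: 62.6
```

>>> play_rows(plan=[[0,0,0,0,0,0.004,30],[0,0,0,0,0,0,30]])

```text
time_s: 12.0
eef_pos: [575.3, -257.4, 106.7]
tcp_rot: [-3.141, 0.001, -2.957]
wrist_force: [-5.2, 2.1, 10.7]
grip_width: 0.477
grip_force: 62.7
```

>>> play_rows(plan=[[0,0,0,0,0,0.005,30],[0,0,0,0,0,0,30],[0,0,0,0,0,0,30]])

```text
time_s: 12.38
eef_pos: [575.3, -257.4, 106.7]
tcp_rot: [-3.141, 0.002, -2.957]
wrist_force: [-5.3, 2.2, 13.0]
grip_width: 0.476
grip_force: 63.0
```

>>> play_rows(plan=[[0,0,0,0,0,0.005,30],[0,0,0,0,0,0,30],[0,0,0,0,0,0,30]])

```text
time_s: 12.75
eef_pos: [575.4, -257.4, 106.7]
tcp_rot: [-3.14, 0.002, -2.957]
wrist_force: [-7.4, 3.2, 16.1]
grip_width: 0.48
grip_force: 63.2
```

Bottomed out: the height holds at 106.7, exactly 78 above the grasp height, while the force rises. Before handing in, I check that the hub hasn't slipped in the fingers.

```bash
python3 - <<'E'
from h import *
im=grab_frame("wrist");print(hole(im,(277,329),10))
s=read_state();print(s["eef_pos"],s["qvel"],s["wrist_force"])
E
```

```text
[276.94979564 328.69553482]
[ 575.36590094 -257.43588513  106.69027165] [-8.46963623e-04  8.19155447e-04  1.40814469e-03 -5.38954039e-04
  5.59639383e-05 -4.35502356e-04] [-6.84177308  3.08666819 15.50165467]
```

No slip: the hub hole is still at (276.9,328.7), against (276.9,328.6) before.

```bash
python3 -c "
from rig import ctrl
print(ctrl.close_job())"
```

```text
the job is handed in; nothing more can be done
None
```

The pulsator is meshed on the drive shaft and held pressed fully home with about 16 N at the wrist; the job was handed in at about 13 s and no verdict was returned.

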